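Index the packing turntable one notch

ROBOT

A 7-joint arm with a two-finger parallel gripper is mounted at the origin on the work surface. World frame = base frame: x ahead of the robot, y to its left, z up, the work surface at z = 0. Lengths are in m, angles in rad, forces in N, time in s.
With the tool pointing down it reaches from about 0.35 to 0.9 m from the base axis. Payload 19.9 kg.
Tool frame: the origin (TCP) lies on the centre line of the jaws, within the pads' length; the fingertips stand 11 mm ahead of it and the grasp point (between the pads) lies 8 mm behind it; y points along the fingers, z is the direction in which the jaws open and shut, and the axes are right-handed (so a half turn about y gives the same grasp; the last joint's range is limited). The gripper opens to 85 mm and grips with 20 to 120 N. Pads are 22 mm wide; open, the fingers measure 114 mm over their backs; the gripper's body (76 mm by 85 mm) begins 54 mm behind the grasp point. The pads swing forward as they close: fully open they stand 13 mm farther back than shut.
Start: joints at [1.272, 0.417, -0.01, 1.614, 0.005, 1.111, -0.053], TCP at [0.159, -0.604, 0.207] pointing down, gripper open.
Joint ranges: [-2.81, 2.81], [-0.39, 2.02], [-1.27, 1.25], [0.06, 2.57], [-1.19, 4.33], [0.19, 2], [-2.82, 2.82]. Speed limits (rad/s): [1.89, 1.89, 2.39, 2.39, 3.01, 3.01, 3.01].

INTERFACE

Orientations are given as a rotation vector (axis times angle).
In Python, from cell import state, imaging, env gives the robot as it stands.
- The arm moves only by the tool jog_arm, never from a script. Its argument "commands" is a list of rows, each a list of 7 numbers: the finger opening in m, from 0 to 0.0854, then the shift along the tool's x, y, z in m, then the turn, a rotation vector about the tool's x, y, z in rad. A call has 1 to 12 rows; each row shifts and turns the pose as measured when the row begins, along the tool's axes as they then stand; what a row does not reach is not made up. A row lasts 1/10 s, in which the tool goes at most 50 mm and 8.59 degrees, less where a joint would pass 70% of its speed; a pose out of reach is approached as far as the arm can. A call with a gripper value outside its range is refused whole. The fingers move at their own pace and stop on an object; "newtons" is the grip in N (left out, the last holds). Time passes only in rows, so rows that do not move let the fingers close. It gives the time, the measured TCP pose, the force and the opening at its end, in the units of the state.
- state(): the state, without advancing time (a new reading comes with each control period).
- imaging.grab_frame(name): name is "side" or "top" or "wrist"; returns (picture, depth): 480x640x3 uint8, red, green, blue; 480x640 float32, m along the optical axis (not along the pixel's ray), 0 where there is no reading.
- imaging.calibration(name): a dict with "camera_matrix" (3x3 intrinsics, pixels), "R" (3x3) and "t" (3): a world point X has camera coordinates R X + t. Camera axes: x right, y down, z forward; pixel columns grow to the right and rows downward; lengths in m; the calibration is good to about 2 mm. The wrist camera is an equidistant fisheye: a pixel r from the principal point sees the ray r / f radians off the axis. A picture is of the moment at which its call begins: read the wrist's pose just before it. calibration takes no time and is no camera call; for the wrist camera it gives the pose at the moment of the call.
- env.close_job(): hands the job in, once; it reports no verdict.
Trained networks look in the newest picture that a camera, given by its name, has taken for a name from the list of things; names that differ only in an ending like _2 or _b are one class to them, and where a whole thing is asked for, a point or a joint stands for the part that bears it (a point fixed in the world has none). Each returns a list of dicts, best first, with "p" (0 to 1); they miss things now and then, are a little off and sometimes report something else, mostly with a low value. They report only what shows in the picture. A call takes as long as a camera call. They do not tell look-alikes from the thing itself.
- imaging.outline_of(query, camera): "mask" (480x640 bool, what is visible of it) and "extent" ([left, top, right, bottom] in pixels, round what is visible of it).
The state is a dict: "time": time; "joint_pos": joint angles; "qvel": joint speeds; "tau": joint torques, N m; "eef_pos": TCP position; "tcp_rot": TCP orientation; "ft_force": force on the tool from outside, world axes, zero at the start; "wrist_torque": the same for the moment, N m; "opening": finger opening in m.
Only numpy, scipy, OpenCV 4.12 (cv2) and the standard library are available. Lean on these libraries where they do the work, as an engineer would, in place of code of your own. Each camera call takes 0.05 s, during which the arm holds its last target.

TASK

Bring the packing turntable to its next station: pull the spring index ring up out of its notch, swing the table counter-clockwise (seen from above) with the ring's arm to the next notch, and let the pin drop fully home in that notch so that the table is locked there. The next notch is in an adjustable dark steel segment, so feel for it and do not force the pin against the sides of a notch or jerk the table; the choppers must stay standing in their black nests. Let go of everything at the end.

Things in the scene. Friction and masses are not known exactly. Their poses are not given: they have to be found in the camera images.
- fixture: The fixed round grey base plate of the turntable, 336 mm across, 10 mm thick; origin under its centre. On it lies a steel index ring, 118 to 152 mm from the axis, flat top 30 mm above the work surface, with a notch under the index arm at the start; its x axis points from the centre to that notch. Part of the ring is an adjustable darker steel segment with the second notch.
- pivot (a point): Vertical axis of the turntable, at the top of its aluminium disc (224 mm across, top 44 mm above the work surface). The disc carries four black nests 66 mm from the axis (one empty, three with a chopper) and one aluminium arm, 36 mm wide, that reaches 159 mm out over the index ring and carries the index plunger.
- ring_grip (a point): Grip point on the steel pull ring of the plunger, 135 mm from the pivot, 92 mm above the work surface with the pin home, 8 mm above the ring's centre. The ring (9 mm bar, 37 mm across) stands upright in the plane through the pivot axis: pinch its 9 mm across the direction of travel, from above. x axis: away from the pivot. Below it a housing, 26 mm across, top at 62 mm; both turn with the table.
- plunger (a joint): Upward travel of the plunger, m: 0 = pin fully home in a notch, 0.008 to 0.009 = pin tip on the flat of the index ring, 0.022 = upper stop. A spring pushes it down, 6.5 N at 0, 12 N at the stop. The pin has a round nose; let go on the flat it rides there and snaps down when pushed over a notch. While the ring is held up it cannot drop.
- turntable (a joint): Table angle, rad, counter-clockwise from above positive; about 0 in the starting notch. It stays where left. The only other notch is anywhere between 0.65 and 1.12; notches are 13 mm wide (1.5 mm play either side of the pin). End stops -0.15 and 1.4. Turning takes about 1 N at the ring with the pin lifted, 2 to 6 N (briefly 9 N) with it riding on the ring.
- pin: The index pin below the ring, 10 mm in diameter with a round nose, steel; its origin lies on the plunger's centre line at the work surface level while the pin is home. It must not be forced: more than 40 N between the pin and the sides of a notch is too much.
- chopper_a_mid (a point): Centre (half-way up, 73 mm above the work surface) of one of the three loose round lime choppers, 54 mm in diameter, 58 mm tall, 60 to 130 g, standing in a black nest (rim 12 mm high) on the turntable.
- chopper_b_mid (a point): Centre (half-way up, 73 mm above the work surface) of one of the three loose round lime choppers, 54 mm in diameter, 58 mm tall, 60 to 130 g, standing in a black nest (rim 12 mm high) on the turntable.
- chopper_c_mid (a point): Centre (half-way up, 73 mm above the work surface) of one of the three loose round lime choppers, 54 mm in diameter, 58 mm tall, 60 to 130 g, standing in a black nest (rim 12 mm high) on the turntable.
Mind the look-alikes: they are no part of the job. What is shaped like the part that bears chopper_c_mid but purple or turquoise is not meant. Leave any blue or turquoise look-alike of the part that bears chopper_a_mid alone.

How it is judged:
On the way, in this order (a step that is already met when the one before it is completed fails the run):
1. the pin is pulled clear of the starting notch (value of joint plunger above 0.0095 m and value of joint turntable below 0.25 rad), for 0.1 s.
2. the table is swung counter-clockwise, off the starting notch (value of joint turntable above 0.35 rad), for 0.05 s.
At the end, for the whole second after the job is handed in: The pin is fully home (plunger within 2 mm of 0) in the next notch, with the turntable at rest between 0.58 and 1.18 rad, and the three choppers still stand upright (within 0.2 rad) in their nests (centre within 90 mm of the pivot point) (value of joint plunger below 0.002 m and value of joint turntable between 0.58 and 1.18 rad and velocity of joint turntable between -0.03 and 0.03 rad/s and angle between each of chopper_a_mid, chopper_b_mid, chopper_c_mid's own z axis and vertical below 0.2 rad and distance between each of chopper_a_mid, chopper_b_mid, chopper_c_mid and pivot below 0.09 m); the robot touches nothing.
It fails at once if the pin is forced with more than 40 N (contact force between pin and anything else above 40 N).
It fails at once if a chopper is tipped in its nest or thrown out (angle between any of chopper_a_mid, chopper_b_mid, chopper_c_mid's own z axis and vertical above 0.35 rad).
It also fails if it takes over 58 s, if anything falls off the work surface, if the arm or the gripper's body presses on something with over 40 N, if the wrist force passes 120 N, or if a joint passes its speed limit or range.

## Working session

There is one attempt and no reset: what is moved stays moved. The work goes in short steps, Python scripts to look and compute and a tool call to move; the robot and the scene stay as the last step left them, time stands still between calls to the robot, and variables do not carry over. Pictures are saved under pics/ and viewed, and the job is handed in when it is done.

Besides the shell and the picture viewer there is one more tool, called after "Request:" as name([rows], argument=value, ...), one row to a line, values as JSON. jog_arm: Moves the arm, as the interface text tells. Its arguments: {"type":"object","properties":{"commands":{"type":"array","items":{"type":"array","items":{"type":"number"}}},"newtons":{"type":"number"}},"required":["commands"]}

```bash
ls; mkdir -p pics; python3 - <<'E'
from cell import state, imaging, env
import cv2,numpy as np
s=state(); print(s)
for n in ["top","side"]:
    p,d=imaging.grab_frame(n); cv2.imwrite(f"pics/{n}0.png",p[:,:,::-1]); np.save(f"{n}d.npy",d)
    print(n,imaging.calibration(n))
    for q in ["ring_grip","fixture"]:
        for o in imaging.outline_of(q,n)[:2]: print(q,o["p"],o["extent"])
E
```

```text
pics
{'time': 0.0, 'joint_pos': array([ 1.27148053,  0.41797392, -0.01032129,  1.61418806,  0.00468556,
        1.11071612, -0.05302117]), 'qvel': array([ 1.49051499e-04, -2.42455952e-04,  2.82405563e-05,  1.57934283e-03,
        1.14391088e-03, -6.58862548e-05, -4.59916015e-04]), 'tau': array([-2.52899721e-03, -8.64445496e+01,  6.77874461e-01, -4.34901738e+01,
        1.91440276e-02,  7.37525581e-03,  1.36054112e-05]), 'eef_pos': array([ 0.15925745, -0.60396386,  0.2063544 ]), 'tcp_rot': array([-0.27039585,  2.0853813 , -2.08277672]), 'ft_force': array([ 0.43772941,  0.22505225, -0.41822976]), 'wrist_torque': array([-0.0291675 ,  0.03541135, -0.05904902]), 'opening': 0.08509908852038497}
top {'camera_matrix': array([[459.17091899,   0.        , 311.81675455],
       [  0.        , 459.17091899, 234.66444579],
       [  0.        ,   0.        ,   1.        ]]), 'R': array([[-1.85596604e-02, -9.99827375e-01, -8.71402697e-04],
       [-9.93578609e-01,  1.85409433e-02, -1.11614432e-01],
       [ 1.11611321e-01, -1.20571887e-03, -9.93751206e-01]]), 't': array([0.0173215 , 0.60149672, 0.88897705])}
ring_grip 0.44 [337.2, 319.6, 344.8, 338.4]
fixture 0.64 [225.0, 186.6, 386.6, 351.1]
side {'camera_matrix': array([[451.22017105,   0.        , 326.37092406],
       [  0.        , 451.22017105, 239.19484577],
       [  0.        ,   0.        ,   1.        ]]), 'R': array([[ 0.70321636, -0.71087369,  0.01205604],
       [-0.5334255 , -0.53873865, -0.65208735],
       [ 0.47004679,  0.45212749, -0.75804798]]), 't': array([-0.42798046,  0.39244257,  0.65188911])}
ring_grip 0.47 [263.7, 311.9, 275.0, 326.8]
fixture 0.77 [210.4, 221.7, 378.0, 362.3]
```

View pics/top0.png

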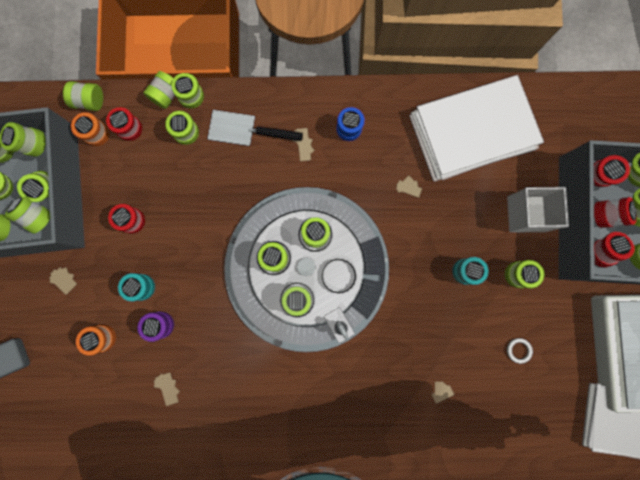

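View pics/side0.png

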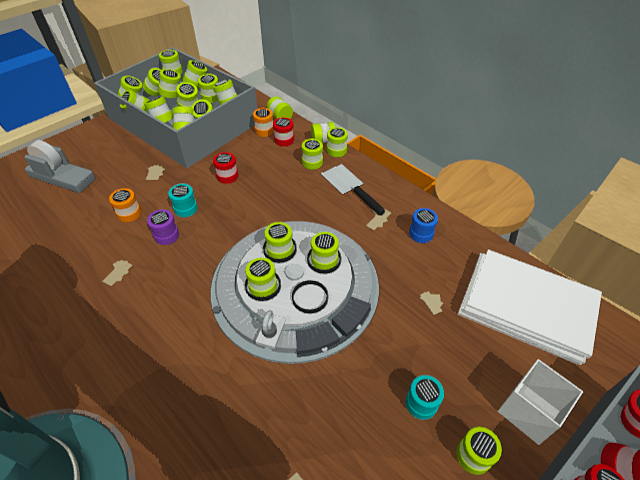

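```bash
cat > h.py <<'E'
import numpy as np,cv2
from cell import state, imaging, env
def ray(n,u,v):
    c=imaging.calibration(n);R=c["R"];t=c["t"]
    d=R.T@np.linalg.inv(c["camera_matrix"])@np.array([u,v,1.]);return -R.T@t,d
def atz(n,u,v,z):
    o,d=ray(n,u,v);return o+d*(z-o[2])/d[2]
def proj(n,X):
    c=imaging.calibration(n);p=c["camera_matrix"]@(c["R"]@np.array(X)+c["t"]);return p[:2]/p[2]
def tri(a,b):
    (o1,d1),(o2,d2)=ray("top",*a),ray("side",*b)
    d1=d1/np.linalg.norm(d1);d2=d2/np.linalg.norm(d2)
    s=np.linalg.lstsq(np.stack([d1,-d2],1),o2-o1,rcond=None)[0]
    p,q=o1+d1*s[0],o2+d2*s[1];return (p+q)/2,np.linalg.norm(p-q)
E
python3 - <<'E'
from h import *
fr={}
cents={}
for n in ["top","side"]:
    p,d=imaging.grab_frame(n)
    fr[n]=p
    for q in ["fixture","ring_grip","turntable","plunger","pin","pivot"]:
        for o in imaging.outline_of(q,n)[:1]:
            m=o["mask"]; ys,xs=np.nonzero(m); cents[n,q]=(xs.mean(),ys.mean())
            print(n,q,o["p"],o["extent"],m.sum(),cents[n,q])
            if q=="fixture":
                cs,_=cv2.findContours(m.astype(np.uint8),0,1); c=max(cs,key=cv2.contourArea)
                h=cv2.convexHull(c)[:,0,:]
                P=np.array([atz(n,u,v,0.01) for u,v in h])[:,:2]
                (cx,cy),r=cv2.minEnclosingCircle(P.astype(np.float32)); print(n,"circ",cx,cy,r)
                A=np.c_[2*P,np.ones(len(P))];s=np.linalg.lstsq(A,(P**2).sum(1),rcond=None)[0];print("fit",s[:2],np.sqrt(s[2]+s[0]**2+s[1]**2))
for q in ["ring_grip","plunger"]:
    if ("top",q) in cents and ("side",q) in cents: print(q,tri(cents["top",q],cents["side",q]))
a=cv2.resize(fr["top"][180:360,215:395],(600,600),interpolation=2)
cv2.imwrite("pics/t1.png",a[:,:,::-1])
a=cv2.resize(fr["side"][220:370,200:390],(760,600),interpolation=2)
cv2.imwrite("pics/s1.png",a[:,:,::-1])
E
```

```text
top fixture 0.86 [223.4, 186.5, 386.2, 350.7] 19126 (np.float64(306.9886541880163), np.float64(269.59500156854546))
top circ 0.5376642942428589 0.0210732389241457 0.1692773848772049
fit [0.53735199 0.01990489] 0.16770192936172826
top turntable 0.61 [247.7, 213.2, 362.3, 339.6] 8566 (np.float64(310.1926219939295), np.float64(271.8325939761849))
top pivot 0.64 [221.2, 188.9, 389.3, 349.0] 19158 (np.float64(306.9060444722831), np.float64(269.6681803946132))
side fixture 0.57 [210.6, 222.2, 377.2, 364.8] 16135 (np.float64(295.40780911062905), np.float64(298.6013634955067))
side circ 0.5359212756156921 0.02084372006356716 0.17264287173748016
fit [0.5371454  0.01825533] 0.16943826400014056
side ring_grip 0.59 [262.3, 310.8, 273.8, 328.5] 177 (np.float64(267.4689265536723), np.float64(320.99435028248587))
side turntable 0.97 [236.5, 229.7, 350.0, 346.7] 6568 (np.float64(294.8419610231425), np.float64(288.8032886723508))
side plunger 0.67 [262.5, 311.1, 274.0, 330.0] 174 (np.float64(267.2586206896552), np.float64(321.0402298850575))
side pin 0.59 [233.1, 230.9, 348.4, 348.4] 6846 (np.float64(294.5365176745545), np.float64(289.0829681565878))
side pivot 0.77 [211.7, 219.5, 380.8, 364.5] 16193 (np.float64(295.57716297165445), np.float64(298.35935280676836))
```

View pics/t1.png

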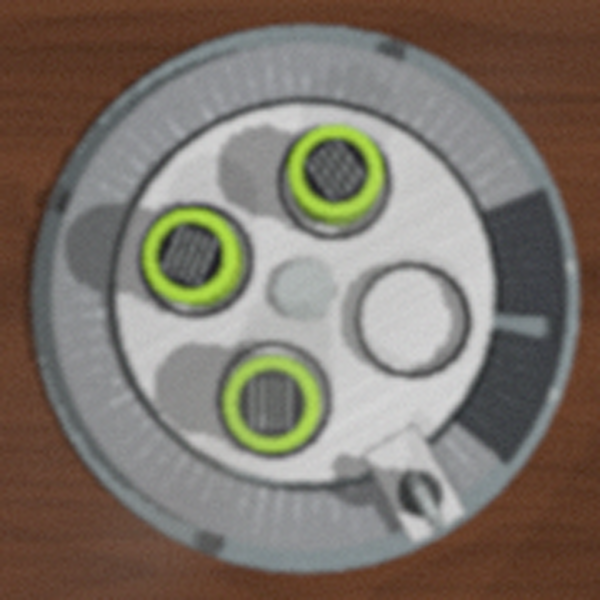

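View pics/s1.png

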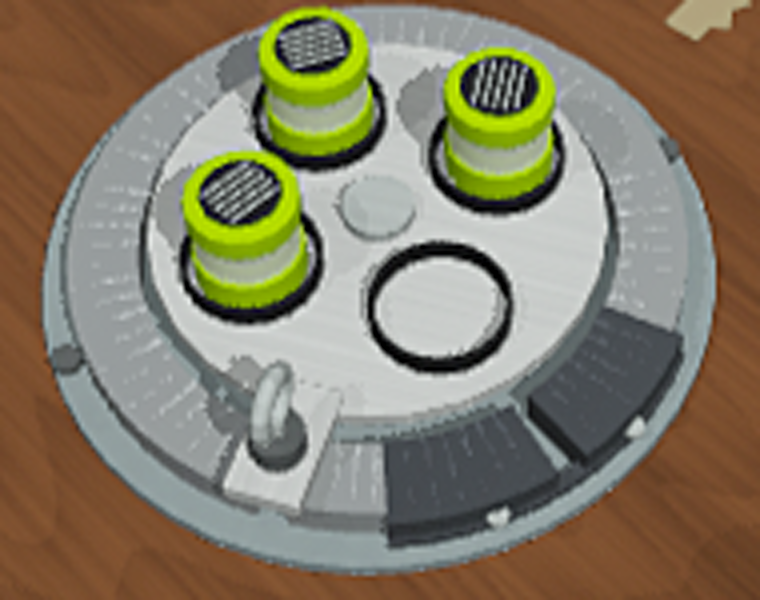

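```bash
python3 - <<'E'
from h import *
c=np.array([0.5372,0.0193])
def pol(X): d=X[:2]-c; return np.hypot(*d),np.arctan2(d[1],d[0])
z=lambda u,v:(215+u*.3,180+v*.3)
zs=lambda u,v:(200+u*.25,220+v*.25)
for nm,a,h in [("notch mid",(520,324),.02),("notch in",(497,323),.03),("notch out",(547,326),.03),("ring",(425,497),.085),("armL",(372,458),.044),("armR",(418,428),.044),("armend R",(463,520),.044),("armend L",(411,545),.044),("hub",(302,288),.046)]:
    X=atz("top",*z(*a),h); print(nm,X,pol(X))
for nm,a,h in [("ring top",(275,368),.099),("ring mid",(270,405),.084),("notch",(545,440),.03),("arm R",(340,390),.044),("armend R",(303,515),.044),("armendL",(225,495),.044),("hub",(377,203),.046)]:
    X=atz("side",*zs(*a),h); print("side",nm,X,pol(X))
print(tri((341,329),(267.5,320.9)), pol(tri((341,329),(267.5,320.9))[0]))
d=np.load("topd.npy")
print(d[315:342:2,332:352:2].round(3))
E
```

```text
notch mid [ 0.51465473 -0.11170798  0.02      ] (np.float64(0.13293374036756847), np.float64(-1.7412178725232674))
notch in [ 0.51533585 -0.09667653  0.03      ] (np.float64(0.11801947774309834), np.float64(-1.7571315559288196))
notch out [ 0.51299105 -0.12655468  0.03      ] (np.float64(0.1478501310980661), np.float64(-1.7352767426949876))
ring [ 0.41873603 -0.04741896  0.085     ] (np.float64(0.13596003726970776), np.float64(-2.62867122923517))
armL [ 0.43792111 -0.0196356   0.044     ] (np.float64(0.10664089142386586), np.float64(-2.7678422453508427))
armR [ 0.4547419  -0.04694443  0.044     ] (np.float64(0.10577175106276515), np.float64(-2.4647996970766015))
armend R [ 0.40138596 -0.07176038  0.044     ] (np.float64(0.16351588801655395), np.float64(-2.5509557653061794))
armend L [ 0.38769682 -0.041169    0.044     ] (np.float64(0.16126903257642627), np.float64(-2.7572419324370863))
hub [0.53774901 0.01953366 0.046     ] (np.float64(0.0005966698745421611), np.float64(0.40238493537608877))
side ring top [ 0.42711057 -0.04154643  0.099     ] (np.float64(0.125785410664554), np.float6
[... 1050 characters left out ...]
0.907]
 [0.893 0.891 0.852 0.848 0.883 0.886 0.891 0.891 0.906 0.906]
 [0.891 0.892 0.846 0.841 0.841 0.871 0.872 0.89  0.891 0.908]
 [0.888 0.883 0.875 0.837 0.835 0.874 0.876 0.874 0.89  0.905]
 [0.888 0.875 0.874 0.838 0.838 0.836 0.873 0.873 0.887 0.886]
 [0.888 0.874 0.874 0.872 0.835 0.836 0.834 0.872 0.888 0.887]
 [0.887 0.889 0.873 0.872 0.837 0.836 0.833 0.874 0.892 0.888]
 [0.905 0.89  0.892 0.875 0.874 0.837 0.837 0.839 0.891 0.888]
 [0.904 0.889 0.888 0.888 0.888 0.839 0.837 0.838 0.888 0.887]
 [0.904 0.904 0.889 0.888 0.887 0.887 0.838 0.84  0.89  0.923]
 [0.904 0.921 0.888 0.887 0.887 0.888 0.885 0.925 0.924 0.932]
 [0.923 0.922 0.925 0.886 0.886 0.921 0.921 0.931 0.932 0.931]]
```

```bash
cat >> h.py <<'E'
from scipy.spatial.transform import Rotation as Ro
C=np.array([0.5372,0.0193])
def tgt(ang,z,r=0.135,sgn=1,back=0.008):
    # tool y down, tool z = sgn*tangent
    t=sgn*np.array([-np.sin(ang),np.cos(ang),0]);y=np.array([0,0,-1.]);x=np.cross(y,t)
    R=np.stack([x,y,t],1)
    p=np.array([C[0]+r*np.cos(ang),C[1]+r*np.sin(ang),z-back]) # TCP ahead (below) grasp pt
    return p,R
def rel(p,R):
    s=state();R0=Ro.from_rotvec(s["tcp_rot"]).as_matrix()
    return R0.T@(p-s["eef_pos"]), Ro.from_matrix(R0.T@R).as_rotvec()
E
python3 - <<'E'
from h import *
s=state();print(Ro.from_rotvec(s["tcp_rot"]).as_matrix().round(3),s["time"])
for sg in(1,-1):
    for z in (.16,): print(sg,rel(*tgt(-2.637,z,sgn=sg)))
p,d=imaging.grab_frame("wrist");cv2.imwrite("pics/w0.png",p[:,:,::-1]);print(imaging.calibration("wrist"))
E
```

```text
[[-0.967 -0.     0.255]
 [-0.255  0.    -0.967]
 [ 0.    -1.    -0.   ]] 1.0
1 (array([-0.39346745,  0.05497844, -0.47370827]), array([ 6.07115507e-05, -2.46792776e-01,  3.25568302e-05]))
-1 (array([-0.39346745,  0.05497844, -0.47370827]), array([-4.73633940e-05,  2.89479988e+00,  8.83226370e-05]))
{'camera_matrix': array([[371.64829954,   0.        , 330.96747099],
       [  0.        , 371.64829954, 245.29255272],
       [  0.        ,   0.        ,   1.        ]]), 'R': array([[ 2.55912380e-01, -9.66699786e-01, -6.14608634e-04],
       [-9.16672550e-01, -2.42870555e-01,  3.17372540e-01],
       [-3.06953237e-01, -8.06561670e-02, -9.48300740e-01]]), 't': array([-0.62499432, -0.04121091,  0.38193798])}
```

View pics/w0.png

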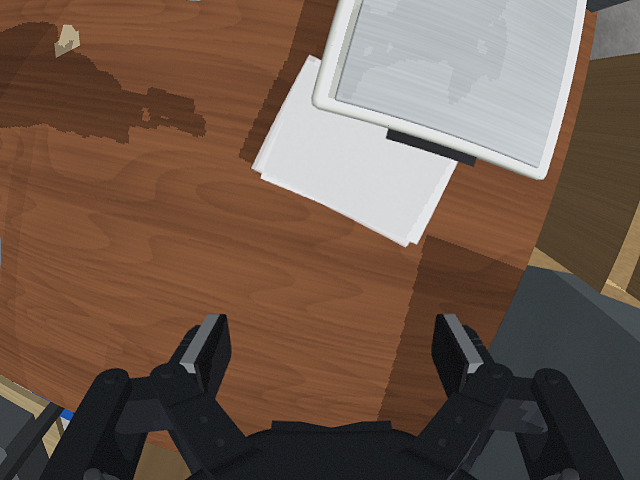

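Request:
jog_arm([
  [0.085,0,-0.04,0,0,0,0],
  [0.085,-0.03,0,-0.036,0,0,0],
  [0.085,-0.033,0,-0.04,0,0,0],
  [0.085,-0.033,0,-0.04,0,0,0],
  [0.085,-0.033,0,-0.04,0,0,0],
  [0.085,-0.033,0,-0.04,0,0,0],
  [0.085,-0.033,0,-0.04,0,0,0],
  [0.085,-0.033,0,-0.04,0,0,0],
  [0.085,-0.033,0,-0.04,0,0,0],
  [0.06,-0.033,0,-0.04,0,0,0],
  [0.04,0,0,0,0,-0.12,0],
  [0.04,0,0,0,0,-0.12,0],
], newtons=20)

```text
time: 2.25
eef_pos: [0.3484, -0.1924, 0.2486]
tcp_rot: [-0.493, 1.935, -1.949]
ft_force: [0.1, -0.3, 0.3]
opening: 0.0433
```

```bash
python3 - <<'E'
from h import *
s=state();print(s["time"],s["eef_pos"],s["opening"],s["joint_pos"],s["ft_force"])
print(rel(*tgt(-2.637,.17)))
E
```

```text
2.25 [ 0.34840638 -0.19244999  0.2486155 ] 0.043293665159580455 [ 0.7932911  -0.04192479 -0.35730363  2.07339364 -0.01090297  1.10262418
 -0.63150136] [ 0.13456256 -0.29692554  0.27270302]
(array([-0.13211907,  0.08582213, -0.0955297 ]), array([-0.0068495 , -0.00643378,  0.00108762]))
```

Request:
jog_arm([
  [0.04,-0.033,0.01,-0.024,0,0,0],
  [0.04,-0.033,0.01,-0.024,0,0,0],
  [0.04,-0.033,0.01,-0.024,0,0,0],
  [0.04,-0.02,0.0,-0.015,-0.0068,-0.006,0],
  [0.04,0,0,0,0,0,0],
  [0.04,0,0,0,0,0,0],
])

```text
time: 2.85
eef_pos: [0.4133, -0.0536, 0.2181]
tcp_rot: [-0.505, 1.93, -1.935]
ft_force: [0.5, -0.0, -1.1]
opening: 0.04
```

```bash
python3 - <<'E'
from h import *
s=state();print(s["time"],s["eef_pos"],s["opening"],s["joint_pos"],s["ft_force"])
print(rel(*tgt(-2.637,.17)))
p,d=imaging.grab_frame("wrist");cv2.imwrite("pics/w1.png",p[:,:,::-1]);np.save("wd1.npy",d)
print(imaging.calibration("wrist")["R"])
E
```

```text
2.85 [ 0.41330975 -0.05364456  0.21810512] 0.03996796044646992 [ 0.60228217  0.04255061 -0.55793696  2.07062711  0.0285474   1.03221532
 -1.02786566] [ 0.50109035 -0.00186538 -1.06616576]
(array([-0.00867148,  0.05610423, -0.00406568]), array([-0.0031713 ,  0.00816513, -0.00136132]))
[[ 0.49107088 -0.8711149   0.00286825]
 [-0.82700039 -0.46516272  0.31574358]
 [-0.27371473 -0.15742452 -0.94884022]]
```

View pics/w1.png

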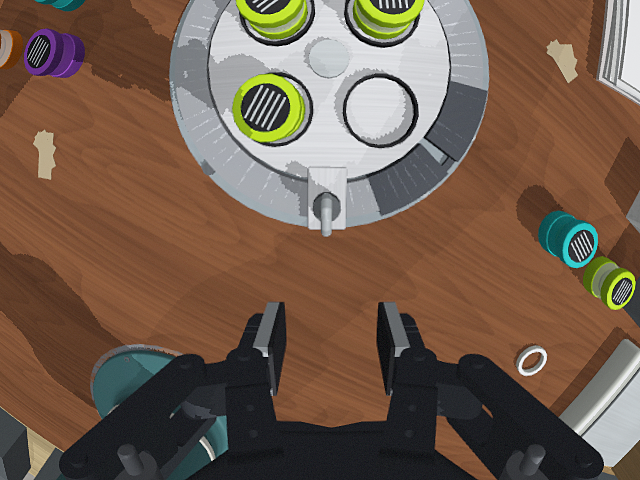

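```bash
cat >> h.py <<'E'
def wray(u,v,c=None):
    c=c or imaging.calibration("wrist");K=c["camera_matrix"]
    q=np.array([u-K[0,2],v-K[1,2]]);r=np.hypot(*q);th=r/K[0,0]
    d=np.r_[q/r*np.sin(th),np.cos(th)] if r>0 else np.array([0,0,1.])
    return -c["R"].T@c["t"], c["R"].T@d
def watz(u,v,z,c=None):
    o,d=wray(u,v,c);return o+d*(z-o[2])/d[2]
def pol(X,c=C): d=X[:2]-c; return np.hypot(*d),np.arctan2(d[1],d[0])
E
python3 - <<'E'
from h import *
p=cv2.imread("pics/w1.png");cv2.imwrite("pics/w1z.png",cv2.resize(p[120:250,250:480],(800,452),interpolation=2))
hub=watz(327,57,.046);print("hub",hub)
for nm,a,z in [("ring lo",(326,200),.084),("ring hi",(326,228),.1),("armR",(346,168),.044),("armL",(307,168),.044),("aR",(348,229),.044),("aL",(306,229),.044),("notch",(432,153),.025)]:
    X=watz(*a,z);print(nm,X,pol(X),pol(X,hub[:2]))
E
```

```text
hub [0.53944132 0.02030123 0.046     ]
ring lo [ 0.43031071 -0.04043699  0.084     ] (np.float64(0.12244928411767134), np.float64(-2.6319666228555962)) (np.float64(0.12489443635046486), np.float64(-2.633723543554062))
ring hi [ 0.41327638 -0.05014507  0.1       ] (np.float64(0.14205520845998418), np.float64(-2.630810478025743)) (np.float64(0.14450008353285598), np.float64(-2.6323485821543415))
armR [ 0.45849597 -0.04528971  0.044     ] (np.float64(0.10181431348780566), np.float64(-2.454376958963859)) (np.float64(0.10418407019950408), np.float64(-2.4605957925775246))
armL [ 0.44091819 -0.01396182  0.044     ] (np.float64(0.10186528237669076), np.float64(-2.808965250516048)) (np.float64(0.10431090004143542), np.float64(-2.80690892375224))
aR [ 0.40869922 -0.07620358  0.044     ] (np.float64(0.1601042899290829), np.float64(-2.5024487227629075)) (np.float64(0.16250130577463132), np.float64(-2.5057309979483158))
aL [ 0.38897434 -0.04111988  0.044     ] (np.float64(0.16006689060870946), np.float64(-2.754533837555585)) (np.float64(0.16252035591692746), np.float64(-2.7540345845924024))
notch [ 0.51362991 -0.11304844  0.025     ] (np.float64(0.13443086979686283), np.float64(-1.7470397446892927)) (np.float64(0.13582475219294138), np.float64(-1.7619937795202707))
```

View pics/w1z.png

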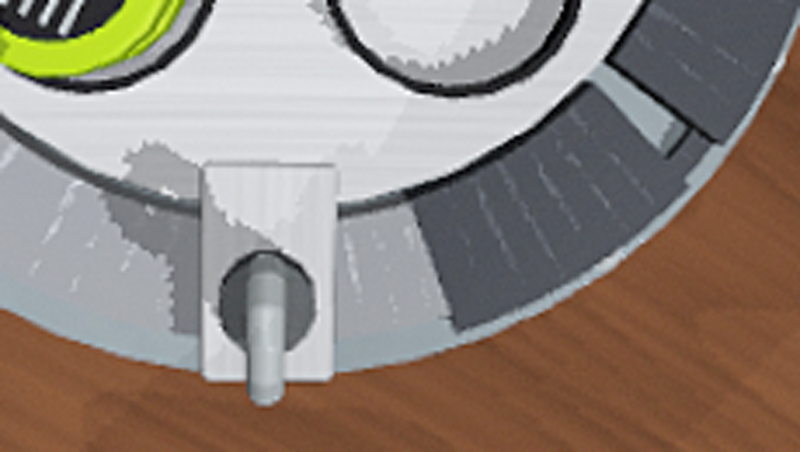

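```bash
python3 - <<'E'
from h import *
print(rel(*tgt(-2.633,.13)))
E
```

```text
(array([-0.008677  ,  0.09619371, -0.00379473]), array([-0.00328858,  0.00370374, -0.00151045]))
```

Request:
jog_arm([
  [0.034,-0.0087,0.02,-0.0038,-0.003,0.004,-0.0015],
  [0.03,0,0.03,0,0,0,0],
  [0.03,0,0.03,0,0,0,0],
  [0.03,0,0.01,0,0,0,0],
  [0.03,0,0.0,0,0,0,0],
])

```text
time: 3.4
eef_pos: [0.4196, -0.0509, 0.1273]
tcp_rot: [-0.493, 1.936, -1.944]
ft_force: [-0.2, 0.3, 0.6]
opening: 0.0298
```

```bash
cat > look.py <<'E'
from h import *
import sys
n=sys.argv[1];cam=sys.argv[2] if len(sys.argv)>2 else "wrist"
s=state();print(s["time"],s["eef_pos"],s["opening"],s["ft_force"].round(2))
p,d=imaging.grab_frame(cam);cv2.imwrite(f"pics/{n}.png",p[:,:,::-1])
E
python3 look.py w2; python3 - <<'E'
from h import *
print(rel(*tgt(-2.633,.092)))
E
```

```text
3.4 [ 0.41960123 -0.05092012  0.1273102 ] 0.029844925045851615 [-0.25  0.27  0.56]
(array([-0.00150306,  0.0439578 , -0.00450817]), array([-0.00520546, -0.00770253, -0.00238563]))
```

View pics/w2.png

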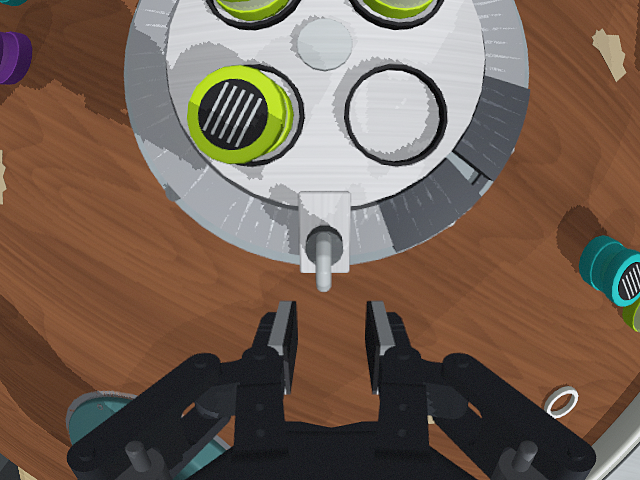

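Request:
jog_arm([
  [0.03,-0.0015,0,-0.0045,-0.005,-0.0077,-0.0024],
  [0.03,0,0.0,0,0,0,0],
  [0.03,0,0.0,0,0,0,0],
])

```text
time: 3.75
eef_pos: [0.4206, -0.0467, 0.1309]
tcp_rot: [-0.499, 1.933, -1.937]
ft_force: [1.0, -0.3, -0.4]
opening: 0.0301
```

```bash
python3 - <<'E'
from h import *
print(rel(*tgt(-2.633,.092)), state()["time"])
E
```

```text
(array([ 0.00112241,  0.04693037, -0.00094691]), array([-0.00300128, -0.00033441, -0.00250718])) 3.75
```

Request:
jog_arm([
  [0.03,0.001,0.015,-0.001,-0.003,0,-0.0025],
  [0.03,0,0.015,0,0,0,0],
  [0.03,0,0.01,0,0,0,0],
  [0.03,0,0.0,0,0,0,0],
  [0.03,0,0,0,0,0,0],
])

```text
time: 4.25
eef_pos: [0.4213, -0.0468, 0.0925]
tcp_rot: [-0.498, 1.932, -1.938]
ft_force: [-0.4, 0.4, -0.3]
opening: 0.0299
```

```bash
python3 look.py w3; python3 look.py s3 side; python3 - <<'E'
from h import *
for i in range(3):print(rel(*tgt(-2.633,.092)), state()["time"])
p=cv2.imread("pics/s3.png");cv2.imwrite("pics/s3z.png",cv2.resize(p[220:370,200:390],(760,600),interpolation=2))
E
```

```text
4.25 [ 0.4213047  -0.04684646  0.09252046] 0.029891924988636107 [-0.44  0.36 -0.27]
4.3 [ 0.42132749 -0.04684146  0.09256103] 0.030077456333279504 [-0.55 -0.88 -0.13]
(array([ 0.00168081,  0.00863429, -0.00144513]), array([-0.00440402, -0.00059994, -0.00370961])) 4.35
(array([ 0.00168081,  0.00863429, -0.00144513]), array([-0.00440402, -0.00059994, -0.00370961])) 4.35
(array([ 0.00168081,  0.00863429, -0.00144513]), array([-0.00440402, -0.00059994, -0.00370961])) 4.35
```

View pics/w3.png

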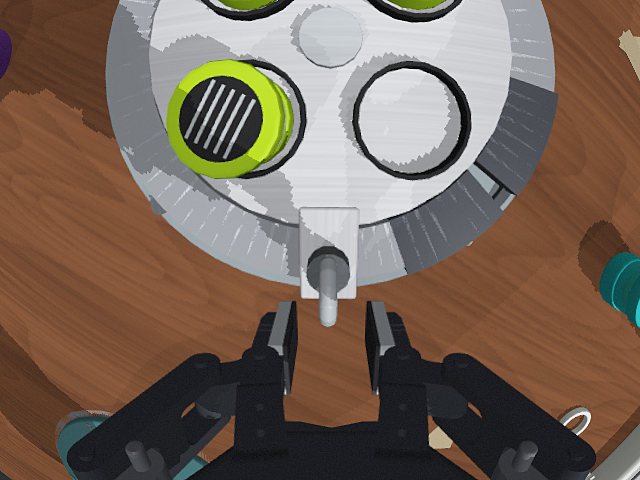

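View pics/s3z.png

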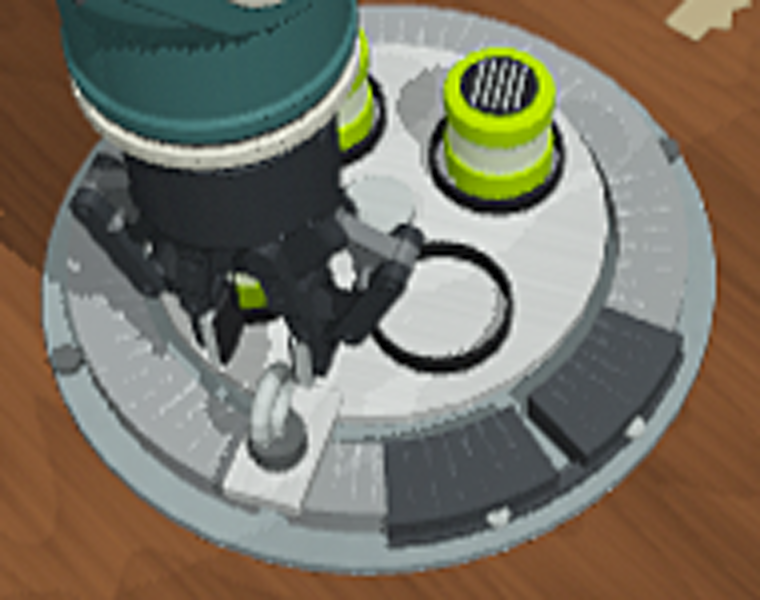

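```bash
python3 - <<'E'
from h import *
s=state();c=imaging.calibration("wrist");K=c["camera_matrix"]
def wproj(X):
    q=c["R"]@np.array(X)+c["t"];th=np.arctan2(np.hypot(q[0],q[1]),q[2]);r=K[0,0]*th;n=q[:2]/np.hypot(*q[:2]);return K[:2,2]+r*n
R=Ro.from_rotvec(s["tcp_rot"]).as_matrix()
print("cam",-c["R"].T@c["t"])
tcp=s["eef_pos"]
for nm,P in [("tcp",tcp),("tip",tcp+R[:,1]*.011),("tipL",tcp+R@[0,.011,-.015]),("tipR",tcp+R@[0,.011,.015]),("grasp",tcp-R[:,1]*.008),("ringtop",tgt(-2.633,.1025,back=0)[0]),("ringgrip",tgt(-2.633,.092,back=0)[0])]:
    q=proj("side",P);print(nm,P.round(4),"wrist",wproj(P).round(1),"sidezoom",((q-[200,220])*4).round(0))
E
```

```text
cam [ 0.49294323 -0.00668959  0.26086336]
tcp [ 0.4214 -0.0469  0.0926] wrist [330.1 295.3] sidezoom [274. 392.]
tip [ 0.4215 -0.0469  0.0816] wrist [330.2 286.2] sidezoom [277. 405.]
tipL [ 0.4142 -0.0338  0.0816] wrist [301.9 286.1] sidezoom [243. 397.]
tipR [ 0.4288 -0.06    0.0817] wrist [358.5 286.1] sidezoom [310. 414.]
grasp [ 0.4214 -0.0468  0.1006] wrist [330.1 302.6] sidezoom [272. 382.]
ringtop [ 0.4193 -0.0464  0.1025] wrist [327.2 307.4] sidezoom [268. 382.]
ringgrip [ 0.4193 -0.0464  0.092 ] wrist [327.3 297.7] sidezoom [270. 395.]
```

Request:
jog_arm([
  [0.028,0.0017,0.006,-0.0015,-0.004,0,-0.0037],
  [0.025,0,0.003,0,0,0,0],
  [0.022,0,0,0,0,0,0],
  [0.02,0,0,0,0,0,0],
])

```text
time: 4.75
eef_pos: [0.4195, -0.0466, 0.0837]
tcp_rot: [-0.502, 1.935, -1.937]
ft_force: [1.2, 0.5, 0.2]
opening: 0.0198
```

```bash
python3 look.py w4; python3 look.py s4 side; python3 - <<'E'
from h import *
print(rel(*tgt(-2.633,.092)), state()["time"])
p=cv2.imread("pics/s4.png");cv2.imwrite("pics/s4z.png",cv2.resize(p[270:370,200:300],(600,600),interpolation=2))
p=cv2.imread("pics/w4.png");cv2.imwrite("pics/w4z.png",cv2.resize(p[200:410,240:430],(543,600),interpolation=2))
E
```

```text
4.75 [ 0.41950843 -0.04658311  0.08372518] 0.019789222234909587 [1.16 0.46 0.18]
4.8 [ 0.4195192  -0.04657864  0.08374216] 0.019869927309152397 [ 0.46 -0.54  0.03]
(array([ 0.00015764, -0.00019539, -0.0002873 ]), array([-0.00130433, -0.00093796, -0.00068332])) 4.85
```

View pics/w4z.png

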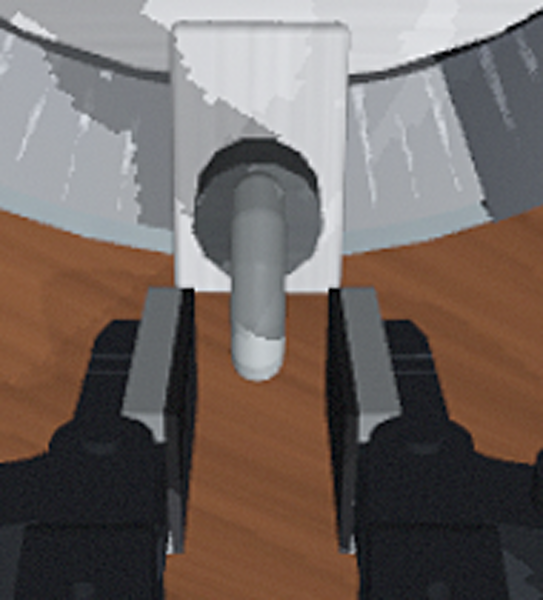

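View pics/s4z.png

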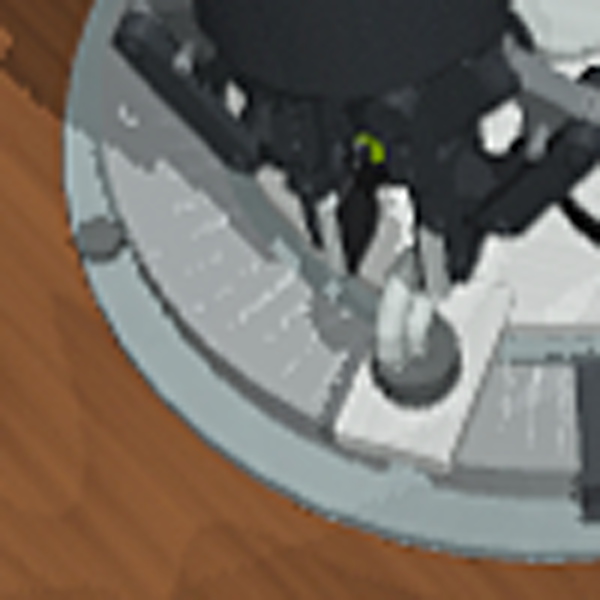

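```bash
python3 - <<'E'
from h import *
s=state();R=Ro.from_rotvec(s["tcp_rot"]).as_matrix();tcp=s["eef_pos"]
p,d=imaging.grab_frame("wrist");c=imaging.calibration("wrist")
def wX(u,v):
    o,r=wray(u,v,c);zc=(c["R"]@r)[2];return o+r*d[v,u]/zc
for v in (298,302,304,308,315,325,335,343,346,352,365,390):
  for us in ((290,296,300,305),(326,331),(358,362,367,373)):
    print(v,[(u,(R.T@(wX(u,v)-tcp)*1000).round(0).astype(int).tolist()) for u in us if d[v,u]>0])
E
```

```text
298 [(290, [43, 83, -31]), (296, [43, 83, -26]), (300, [43, 82, -23]), (305, [20, 37, -16])]
298 [(326, [-7, -17, -2]), (331, [-7, -18, 0])]
298 [(358, [44, 84, 21]), (362, [43, 84, 24]), (367, [43, 83, 28]), (373, [43, 83, 32])]
302 [(290, [47, 83, -31]), (296, [-12, -31, -14]), (300, [-12, -31, -12]), (305, [-12, -31, -10])]
302 [(326, [-5, -17, -2]), (331, [-5, -18, 0])]
302 [(358, [-12, -30, 12]), (362, [-12, -31, 13]), (367, [-12, -31, 15]), (373, [46, 82, 32])]
304 [(290, [48, 83, -31]), (296, [-12, -33, -14]), (300, [-12, -32, -12]), (305, [-12, -33, -10])]
304 [(326, [-5, -18, -2]), (331, [-5, -18, 0])]
304 [(358, [-12, -33, 11]), (362, [-12, -33, 13]), (367, [-12, -33, 15]), (373, [48, 83, 32])]
308 [(290, [52, 83, -31]), (296, [-12, -36, -14]), (300, [-12, -36, -12]), (305, [-12, -36, -10])]
308 [(326, [-3, -19, -2]), (331, [-3, -19, 0])]
308 [(358, [-11, -35, 11]), (362, [-12, -36, 13]), (367, [-12, -36, 15]), (373, [51, 82, 32])]
315 [(290, [-13, -43, -15]), (296, [-12, -41, -13]), (300, [-12, -42, -12]), (305, [-12, -41, -10])]
315 [(326, [0, -20, -2]), (331, [0, -20, 0]
[... 1033 characters left out ...]
 -63, 15])]
352 [(290, [-13, -69, -13]), (296, [-9, -63, -12]), (300, [-9, -63, -10]), (305, [1, -49, -10])]
352 [(326, [92, 83, -4]), (331, [92, 82, 0])]
352 [(358, [-2, -53, 10]), (362, [-10, -64, 11]), (367, [-8, -61, 13]), (373, [-13, -69, 14])]
365 [(290, [-13, -76, -12]), (296, [-8, -68, -11]), (300, [-3, -63, -10]), (305, [6, -50, -10])]
365 [(326, [106, 82, -4]), (331, [105, 82, 1])]
365 [(358, [2, -55, 11]), (362, [-3, -63, 11]), (367, [-8, -68, 12]), (373, [-13, -75, 13])]
390 [(290, [-18, -93, -10]), (296, [0, -72, -11]), (300, [10, -61, -11]), (305, [134, 82, -22])]
390 [(326, [134, 83, -4]), (331, [133, 82, 1])]
390 [(358, [8, -63, 10]), (362, [8, -63, 12]), (367, [0, -72, 12])]
```

```bash
python3 - <<'E'
from h import *
s=state();R=Ro.from_rotvec(s["tcp_rot"]).as_matrix();tcp=s["eef_pos"]
p,d=imaging.grab_frame("side");c=imaging.calibration("side");o=-c["R"].T@c["t"]
Ki=np.linalg.inv(c["camera_matrix"])
for v in range(300,330,2):
  row=[]
  for u in range(250,286,2):
    if d[v,u]>0:
      X=c["R"].T@(Ki@[u,v,1]*d[v,u]-c["t"]); q=(R.T@(X-tcp)*1000).round(0).astype(int).tolist()
      if abs(q[2])<30: row.append((u,q))
  print(v,row)
E
```

```text
300 [(250, [11, -73, -19]), (252, [11, -75, -16]), (254, [10, -75, -13]), (256, [4, -66, -13]), (258, [1, -63, -11]), (260, [-5, -54, -11]), (262, [-12, -44, -11]), (266, [16, -93, 11]), (268, [16, -95, 14]), (270, [15, -96, 18]), (272, [15, -97, 21]), (274, [10, -89, 22]), (276, [1, -76, 20]), (278, [2, -79, 24]), (280, [0, -78, 27])]
302 [(250, [13, -72, -18]), (252, [12, -71, -16]), (254, [11, -71, -13]), (256, [6, -64, -12]), (258, [2, -59, -11]), (260, [-3, -50, -10]), (262, [-10, -40, -11]), (268, [11, -82, 12]), (270, [16, -91, 17]), (272, [16, -93, 21]), (274, [10, -84, 21]), (276, [6, -78, 22]), (278, [5, -78, 25]), (280, [6, -82, 29])]
304 [(250, [5, -50, -24]), (252, [6, -55, -20]), (254, [9, -61, -15]), (256, [8, -61, -12]), (258, [4, -55, -10]), (260, [-3, -46, -11]), (262, [-8, -37, -10]), (266, [-54, 39, -28]), (268, [-57, 43, -25]), (270, [10, -75, 14]), (272, [11, -78, 18]), (274, [11, -80, 21]), (276, [8, -76, 23]), (278, [6, -74, 25]), (280, [5, -74, 29])]
306 [(252, [6, -48, -21]), (254, [9, -56, -15]), (256, [10, -58, -11]), (258, [5, -51, -11]), (260, [-2, -40, 
[... 2711 characters left out ...]
4, [-10, 23, 5]), (276, [-18, 37, 5]), (278, [-20, 39, 8]), (280, [-20, 37, 12]), (282, [-22, 40, 14]), (284, [-25, 43, 17])]
326 [(260, [-16, 55, -26]), (262, [14, -5, -5]), (264, [14, -7, -1]), (266, [13, -6, 2]), (268, [5, 8, 1]), (270, [1, 13, 3]), (272, [-5, 23, 3]), (274, [-5, 20, 7]), (276, [-14, 36, 6]), (278, [-15, 36, 10]), (280, [-17, 37, 13]), (282, [-17, 37, 16]), (284, [-38, 75, 10])]
328 [(258, [-11, 56, -29]), (260, [-12, 55, -25]), (262, [16, -2, -5]), (264, [17, -5, -1]), (266, [15, -4, 2]), (268, [8, 7, 2]), (270, [2, 18, 3]), (272, [-1, 23, 5]), (274, [-2, 23, 8]), (276, [-4, 24, 11]), (278, [-11, 37, 11]), (280, [-13, 37, 14]), (282, [-15, 40, 17]), (284, [-35, 77, 11])]
```

Request:
jog_arm([
  [0.022,0,0.008,-0.0005,0,0,0],
  [0.022,0,0.008,0,0,0,0],
  [0.022,0,0.006,0,0,0,0],
  [0.022,0,0,0,0,0,0],
])

```text
time: 5.35
eef_pos: [0.4192, -0.0462, 0.0597]
tcp_rot: [-0.501, 1.935, -1.937]
ft_force: [0.4, 0.0, -0.0]
opening: 0.0221
```

```bash
cat > tips.py <<'E'
from h import *
s=state();R=Ro.from_rotvec(s["tcp_rot"]).as_matrix();tcp=s["eef_pos"]
p,d=imaging.grab_frame("wrist");c=imaging.calibration("wrist")
print(s["time"],tcp,s["opening"],s["ft_force"].round(2)); print(rel(*tgt(-2.633,.092)))
K=c["camera_matrix"]
vs,us=np.mgrid[230:420,260:400];q=np.stack([us-K[0,2],vs-K[1,2]],-1).astype(float);r=np.linalg.norm(q,axis=-1);th=r/K[0,0]
z=d[230:420,260:400];ok=z>0
cam=np.concatenate([q/r[...,None]*np.tan(th)[...,None],np.ones(r.shape+(1,))],-1)*z[...,None]
T=((cam-c["t"])@c["R"]-tcp)@R*1000
f=ok&(abs(T[...,2])<25)&(abs(T[...,0])<16)&(T[...,1]<60)
for nm,m in (("L",f&(T[...,2]<-5.5)),("R",f&(T[...,2]>5.5)),("ring",f&(abs(T[...,2])<6))):
    P=T[m]
    if nm=="ring": P=P[P[:,0]>-20]
    if len(P): print(nm,len(P),"x",np.percentile(P[:,0],[2,98]).round(1),"y",np.percentile(P[:,1],[1,50,99]).round(1),"z",np.percentile(P[:,2],[2,50,98]).round(1))
E
python3 tips.py; python3 look.py w5;python3 -c "
import cv2
p=cv2.imread('pics/w5.png');cv2.imwrite('pics/w5z.png',cv2.resize(p[200:410,240:430],(543,600),interpolation=2))"
```

```text
5.35 [ 0.41923881 -0.04617937  0.05971281] 0.022052300877917312 [ 0.43  0.05 -0.01]
(array([ 0.00014822, -0.02397722,  0.00022972]), array([-0.00142315, -0.00107123, -0.00083965]))
L 4965 x [-14.9  10. ] y [-85.3 -48.6  29.7] z [-24.  -14.3  -6.4]
R 4869 x [-14.9  10.2] y [-85.3 -47.5  29.8] z [ 6.4 14.8 24.4]
ring 2040 x [-15.7   9.3] y [-44.2 -38.3  13.1] z [-5.8  0.1  5.7]
5.4 [ 0.41933894 -0.04618527  0.06002261] 0.021880090837827552 [ 0.18  0.2  -0.68]
```

View pics/w5z.png

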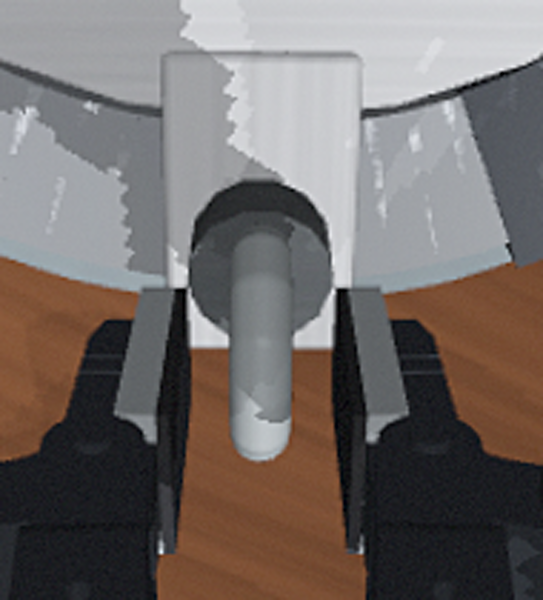

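Request:
jog_arm([
  [0.022,0,0.008,0.0,0,0,0],
  [0.022,0,0.006,0,0,0,0],
  [0.02,0,0,0,0,0,0],
])

```text
time: 5.75
eef_pos: [0.4199, -0.0463, 0.0455]
tcp_rot: [-0.5, 1.934, -1.938]
ft_force: [0.8, 0.4, 0.3]
opening: 0.0203
```

```bash
python3 tips.py; python3 look.py s6 side;python3 -c "
import cv2
p=cv2.imread('pics/s6.png');cv2.imwrite('pics/s6z.png',cv2.resize(p[270:370,200:300],(600,600),interpolation=2))"
```

```text
5.75 [ 0.41992833 -0.04633148  0.04552341] 0.02026273866564707 [0.78 0.36 0.35]
(array([ 0.00061939, -0.03820432, -0.00015452]), array([-0.00247029, -0.00116381, -0.0019726 ]))
L 5054 x [-15.    9.2] y [-88.3 -49.9  15.5] z [-23.9 -13.7  -6.3]
R 4996 x [-15.    9.1] y [-88.7 -48.6  15.6] z [ 6.3 14.1 24. ]
ring 2476 x [-15.7   9.1] y [-58.4 -51.6  -1. ] z [-5.6  0.1  5.6]
5.8 [ 0.42001504 -0.04631791  0.04579748] 0.019945977294693287 [-0.11  0.05  0.47]
```

View pics/s6z.png

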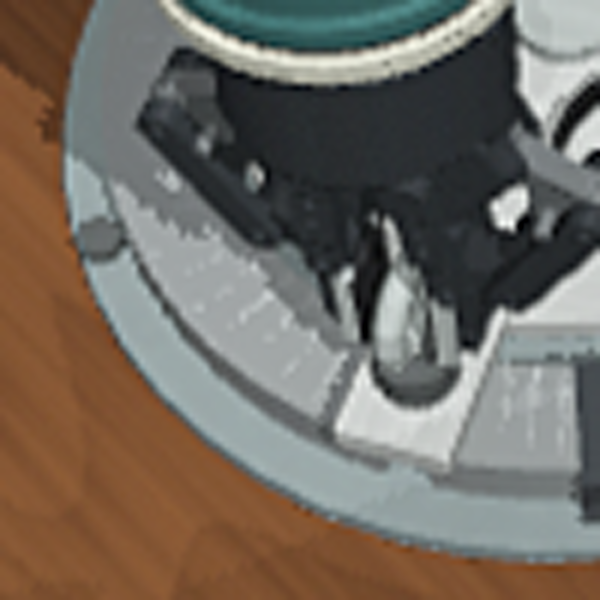

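Request:
jog_arm([
  [0.012,0,0,0,0,0,0],
  [0.006,0,0,0,0,0,0],
  [0.0,0,0,0,0,0,0],
  [0.0,0,0,0,0,0,0],
  [0.0,0,0,0,0,0,0],
], newtons=40)

```text
time: 6.35
eef_pos: [0.4203, -0.0464, 0.0463]
tcp_rot: [-0.498, 1.934, -1.938]
ft_force: [0.4, -0.1, -4.8]
opening: 0.008
```

Request:
jog_arm([
  [0.0,0,-0.003,0,0,0,0],
  [0.0,0,-0.004,0,0,0,0],
  [0.0,0,-0.004,0,0,0,0],
  [0.0,0,-0.004,0,0,0,0],
  [0.0,0,-0.001,0,0,0,0],
  [0,0,0,0,0,0,0],
])

```text
time: 6.95
eef_pos: [0.4201, -0.0463, 0.0636]
tcp_rot: [-0.498, 1.934, -1.937]
ft_force: [3.1, 1.1, -11.2]
opening: 0.0081
```

```bash
python3 tips.py; python3 look.py s7 side;python3 -c "
import cv2
p=cv2.imread('pics/s7.png');cv2.imwrite('pics/s7z.png',cv2.resize(p[270:370,200:300],(600,600),interpolation=2))"
```

```text
6.95 [ 0.42014499 -0.04626136  0.06358735] 0.008115855354785853 [  3.06   1.08 -11.23]
(array([ 0.00078365, -0.0205031 , -0.00020093]), array([-0.00254647, -0.00157278, -0.00303613]))
L 4689 x [-15.   12.1] y [-93.4 -53.7  34. ] z [-23.9 -11.9  -5.6]
R 4898 x [-14.9  11.6] y [-93.5 -54.6  34.1] z [ 5.8 11.9 23.9]
ring 3826 x [-15.6   8.8] y [-86.  -53.4  17.1] z [-5.9 -0.6  5.9]
7.0 [ 0.42014927 -0.04624853  0.06349995] 0.007769326821678138 [  3.34   0.86 -11.31]
```

View pics/s7z.png

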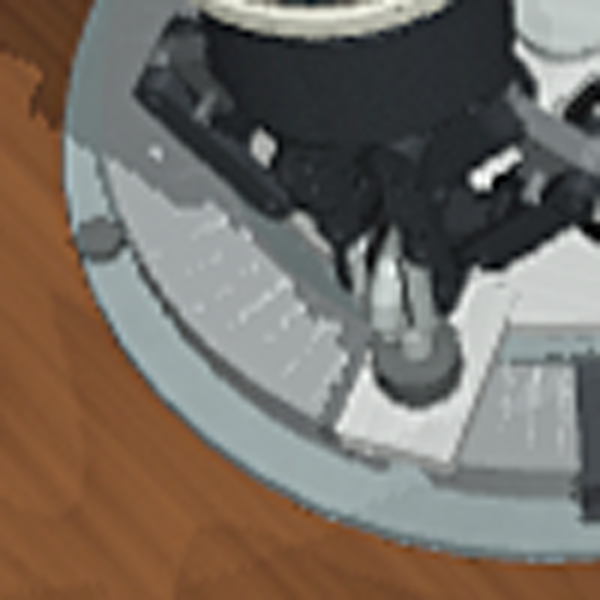

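Request:
jog_arm([
  [0.0,0,0,0.0014,0,-0.01,0],
  [0,0,0,0.0027,0,-0.02,0],
  [0,-0.0001,0,0.004,0,-0.03,0],
  [0,-0.0001,0,0.004,0,-0.03,0],
  [0,-0.0001,0,0.004,0,-0.03,0],
  [0,-0.0001,0,0.004,0,-0.03,0],
  [0,-0.0001,0,0.004,0,-0.03,0],
  [0,-0.0001,0,0.004,0,-0.03,0],
  [0,-0.0001,0,0.004,0,-0.03,0],
  [0,-0.0001,0,0.004,0,-0.03,0],
  [0,-0.0001,0,0.0027,0,-0.02,0],
  [0,0,0,0.0014,0,-0.01,0],
])

```text
time: 8.25
eef_pos: [0.446, -0.0796, 0.0619]
tcp_rot: [-0.76, 1.731, -1.73]
ft_force: [3.5, 3.0, -11.8]
opening: 0.008
```

```bash
cat > pst.py <<'E'
from h import *
s=state();R=Ro.from_rotvec(s["tcp_rot"]).as_matrix()
r,a=pol(s["eef_pos"]);ya=np.arctan2(-R[0,2],R[1,2])
print(s["time"],"r",r.round(4),"dang",(a+2.633)%(2*np.pi),"yawdang",(ya+2.633+np.pi)%(2*np.pi)-np.pi,"z",s["eef_pos"][2].round(4),"open",s["opening"],"F",s["ft_force"].round(1),"Ft,Fr",(s["ft_force"]@R).round(1), "tilt",R[2].round(3))
E
python3 pst.py
```

```text
8.25 r 0.1345 dang 0.31690783094260677 yawdang 0.32070558823645046 z 0.0619 open 0.007972979063175536 F [  3.5   3.  -11.8] Ft,Fr [-4.6 11.8  0.5] tilt [-0.002 -1.    -0.   ]
```

Request:
jog_arm([
  [0.0,0,-0.001,0.0027,0,-0.02,0],
  [0,-0.0001,0,0.0047,0,-0.035,0],
  [0,-0.0001,0,0.0054,0,-0.04,0],
  [0,-0.0001,0,0.0054,0,-0.04,0],
  [0,-0.0001,0,0.0054,0,-0.04,0],
  [0,-0.0001,0,0.0054,0,-0.04,0],
  [0,-0.0001,0,0.0054,0,-0.04,0],
  [0,-0.0001,0,0.0054,0,-0.04,0],
  [0,-0.0001,0,0.0054,0,-0.04,0],
  [0,-0.0001,0,0.0054,0,-0.04,0],
  [0,-0.0001,0,0.0047,0,-0.035,0],
  [0,0,0,0.0027,0,-0.02,0],
])

```text
time: 9.45
eef_pos: [0.4973, -0.1095, 0.0627]
tcp_rot: [-1.059, 1.419, -1.415]
ft_force: [2.4, 4.3, -10.8]
opening: 0.0081
```

```bash
python3 pst.py;python3 look.py w8; python3 look.py s8 side;python3 -c "
import cv2
p=cv2.imread('pics/s8.png');cv2.imwrite('pics/s8z.png',cv2.resize(p[220:370,200:390],(760,600),interpolation=2))"
```

```text
9.45 r 0.1348 dang 0.7619244688427838 yawdang 0.7756107050953043 z 0.0627 open 0.00805455844587993 F [  2.4   4.3 -10.8] Ft,Fr [-4.8 10.8  1.1] tilt [-0.002 -1.    -0.002]
9.45 [ 0.4973322  -0.10945441  0.06271567] 0.00805455844587993 [  2.41   4.34 -10.81]
9.5 [ 0.49761731 -0.10953708  0.06271128] 0.007966354256885811 [  4.65   0.98 -11.15]
```

View pics/w8.png

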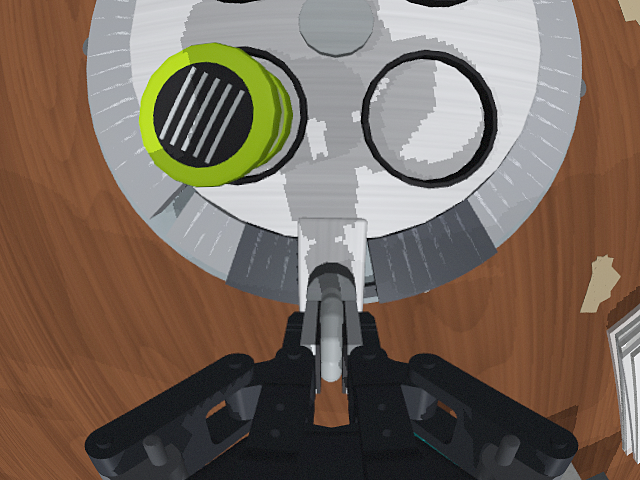

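View pics/s8z.png

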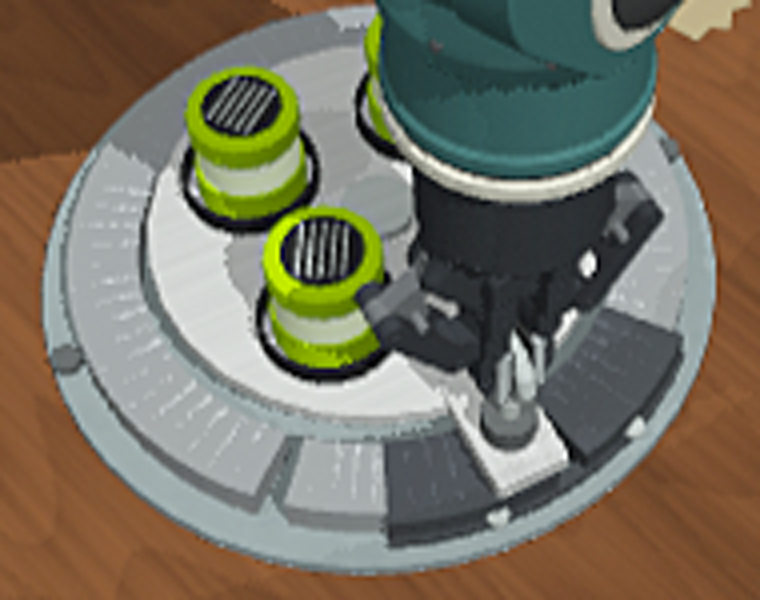

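Request:
jog_arm([
  [0.0,0,0,0.0027,0,-0.02,0],
  [0,0,0,0.0027,0,-0.02,0],
  [0,0,0,0.0014,0,-0.01,0],
  [0,0,0.003,0,0,0,0],
  [0,0,0.002,0,0,0,0],
  [0,0,0.001,0,0,0,0],
  [0,0,0,0,0,0,0],
])

```text
time: 10.25
eef_pos: [0.5041, -0.1114, 0.0562]
tcp_rot: [-1.088, 1.382, -1.379]
ft_force: [3.1, 1.7, -10.1]
opening: 0.0079
```

```bash
python3 pst.py;python3 look.py w9;
```

```text
10.25 r 0.1348 dang 0.8141401884354218 yawdang 0.8271328700251859 z 0.0562 open 0.007903952626719264 F [  3.1   1.7 -10.1] Ft,Fr [-2.4 10.1  2.7] tilt [-0.001 -1.    -0.001]
10.25 [ 0.50410368 -0.11137078  0.05624953] 0.007903952626719264 [  3.12   1.69 -10.14]
```

View pics/w9.png

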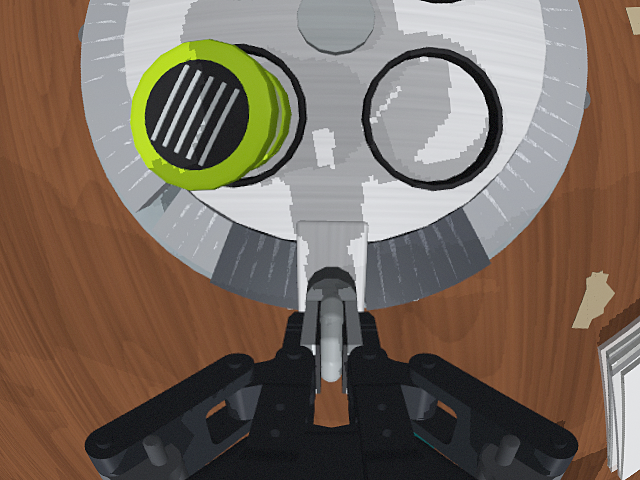

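Request:
jog_arm([
  [0,0,0.0012,0,0,0,0],
  [0,0,0.001,0,0,0,0],
  [0,0,0,0,0,0,0],
])

```text
time: 10.6
eef_pos: [0.5043, -0.1114, 0.0547]
tcp_rot: [-1.088, 1.381, -1.379]
ft_force: [-0.0, 1.9, -1.3]
opening: 0.0075
```

```bash
python3 pst.py
```

```text
10.6 r 0.1348 dang 0.8155790575339421 yawdang 0.8270165505843359 z 0.0547 open 0.007543271059590809 F [-0.   1.9 -1.3] Ft,Fr [-1.9  1.3 -0.5] tilt [-0.001 -1.    -0.001]
```

Request:
jog_arm([
  [0.012,0,0,0,0,0,0],
  [0.012,0,0,0,0,0,0],
  [0.012,0,0,0.001,0,0,0],
  [0.012,0,0,0.001,0,-0.007,0],
  [0.012,0,0,0.001,0,-0.007,0],
  [0.012,0,0,0.001,0,-0.007,0],
], newtons=20)

```text
time: 11.2
eef_pos: [0.5065, -0.1126, 0.0549]
tcp_rot: [-1.105, 1.366, -1.362]
ft_force: [-6.8, 0.8, 4.7]
opening: 0.0118
```

```bash
cat > rt.py <<'E'
from h import *
s=state();R=Ro.from_rotvec(s["tcp_rot"]).as_matrix();tcp=s["eef_pos"]
p,d=imaging.grab_frame("wrist");c=imaging.calibration("wrist");K=c["camera_matrix"]
vs,us=np.mgrid[230:420,300:365];q=np.stack([us-K[0,2],vs-K[1,2]],-1).astype(float);r=np.linalg.norm(q,axis=-1);th=r/K[0,0]
z=d[230:420,300:365];ok=z>0
cam=np.concatenate([q/r[...,None]*np.tan(th)[...,None],np.ones(r.shape+(1,))],-1)*z[...,None]
W=(cam-c["t"])@c["R"];T=(W-tcp)@R*1000
m=ok&(abs(T[...,2])<4)&(T[...,0]>-6)&(T[...,0]<10)&(T[...,1]>-65)&(T[...,1]<-30)
P=W[m];print("ring n",m.sum(),"top z",np.percentile(P[:,2],[50,90,97]).round(4),"toolz of ring",np.percentile(T[m][:,2],[3,50,97]).round(1))
hub=ok
E
cat pst.py | tail -4 > /tmp/x; python3 pst.py; python3 rt.py
```

```text
11.2 r 0.1354 dang 0.8337682309487673 yawdang 0.8503051934083987 z 0.0549 open 0.011837955530194013 F [-6.8  0.8  4.7] Ft,Fr [ 0.6 -4.7 -6.9] tilt [ 0.001 -1.    -0.004]
ring n 634 top z [0.1102 0.1113 0.1118] toolz of ring [-3.7 -0.   3.4]
```

Request:
jog_arm([
  [0.012,-0.0003,0,0.001,0,-0.004,0],
  [0.012,-0.0001,0,0.001,0,-0.007,0],
  [0.012,0,0,0,0,0,0],
])

```text
time: 11.55
eef_pos: [0.5065, -0.1125, 0.0544]
tcp_rot: [-1.116, 1.36, -1.351]
ft_force: [-0.7, 0.6, 0.9]
opening: 0.012
```

```bash
python3 pst.py; python3 rt.py
```

```text
11.55 r 0.1354 dang 0.8335512241917662 yawdang 0.8635516708124582 z 0.0544 open 0.011989206899036677 F [-0.7  0.6  0.9] Ft,Fr [-0.4 -0.9 -0.8] tilt [ 0.002 -1.    -0.009]
ring n 663 top z [0.1103 0.1114 0.1118] toolz of ring [-3.7 -0.2  3.8]
```

Request:
jog_arm([
  [0.012,-0.0003,0,0.002,0,0.004,0],
  [0.012,-0.0001,0,0.002,0,0,0],
])

```text
time: 11.8
eef_pos: [0.5096, -0.1133, 0.0541]
tcp_rot: [-1.116, 1.365, -1.354]
ft_force: [0.2, 0.1, -0.1]
opening: 0.0119
```

```bash
python3 pst.py; python3 rt.py
```

```text
11.8 r 0.1354 dang 0.857123802339911 yawdang 0.8588203153589342 z 0.0541 open 0.011856633342250181 F [ 0.2  0.1 -0.1] Ft,Fr [-0.1  0.1  0.2] tilt [ 0.003 -1.    -0.011]
ring n 616 top z [0.1024 0.1036 0.104 ] toolz of ring [-3.8  0.1  3.7]
```

Request:
jog_arm([
  [0.02,0,0,0,0,0,0],
  [0.03,0,0,0,0,0,0],
  [0.03,0,-0.01,0,0,0,0],
  [0.03,0,-0.02,0,0,0,0],
  [0.03,0,-0.03,0,0,0,0],
  [0.03,0,-0.03,0,0,0,0],
  [0.03,0,-0.03,0,0,0,0],
  [0.03,0.02,-0.03,0,0,0,0],
  [0.03,0.04,0,0,0,0,0],
  [0.03,0.04,0,0,0,0,0],
  [0.03,0.04,0,0,0,0,0],
  [0.03,0.04,0,0,0,0,0],
])

```text
time: 13.05
eef_pos: [0.4783, -0.2883, 0.2194]
tcp_rot: [-1.117, 1.347, -1.348]
ft_force: [-0.4, 0.2, 0.4]
opening: 0.03
```

```bash
python3 pst.py;python3 look.py w10; python3 look.py s10 side; python3 look.py t10 top;python3 - <<'E'
from h import *
p=cv2.imread('pics/s10.png');cv2.imwrite('pics/s10z.png',cv2.resize(p[220:370,200:390],(760,600),interpolation=2))
p=cv2.imread('pics/t10.png');cv2.imwrite('pics/t10z.png',cv2.resize(p[180:360,215:395],(600,600),interpolation=2))
E
```

```text
13.05 r 0.3132 dang 0.8729029384682097 yawdang 0.8729921422356703 z 0.2194 open 0.030028165631823693 F [-0.4  0.2  0.4] Ft,Fr [-0.2 -0.4 -0.5] tilt [ 0.003 -1.    -0.002]
13.05 [ 0.47826268 -0.28831439  0.2194446 ] 0.030028165631823693 [-0.43  0.24  0.42]
13.1 [ 0.47601968 -0.29559629  0.2190373 ] 0.029772299025228606 [-5.82 -8.94  0.42]
13.15 [ 0.47677213 -0.2923997   0.21871227] 0.030127868806828495 [-0.62  0.29  0.31]
```

View pics/s10z.png

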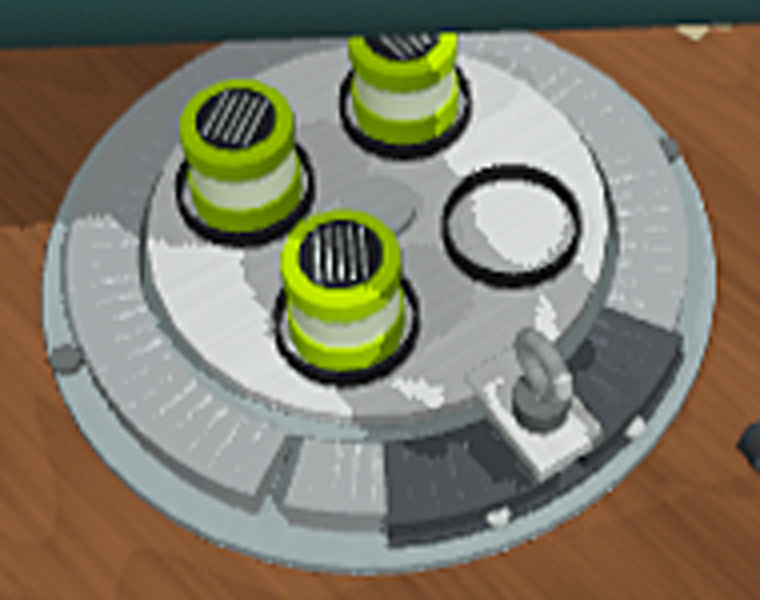

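View pics/t10z.png

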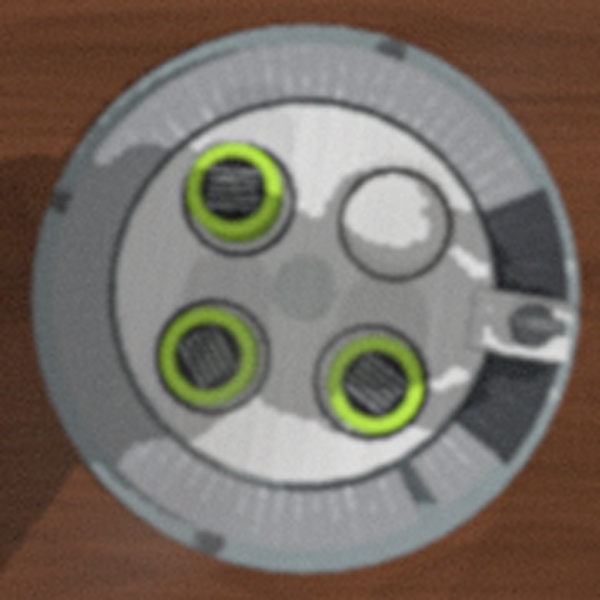

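View pics/w10.png

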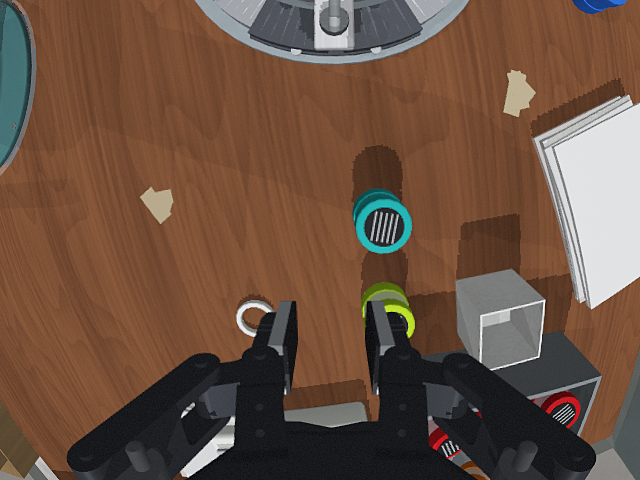

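```bash
python3 - <<'E'
from h import *
def hmap(d):
    c=imaging.calibration("top");Ki=np.linalg.inv(c["camera_matrix"])
    v,u=np.mgrid[0:480,0:640];P=np.stack([u,v,np.ones_like(u)],-1)@Ki.T*d[...,None]
    return (P-c["t"])@c["R"]
d0=np.load("topd.npy");p,d1=imaging.grab_frame("top")
for d in(d0,d1):
    W=hmap(d);rr=np.hypot(W[...,0]-C[0],W[...,1]-C[1]);m=(rr>.112)&(rr<.16)&(d>0)&(W[...,2]>.075)
    P=W[m];print(m.sum(),"ring z",np.percentile(P[:,2],[50,90,98]).round(4),"ang",np.median(np.arctan2(P[:,1]-C[1],P[:,0]-C[0])).round(3))
    m=(rr<.1)&(d>0)&(W[...,2]<.05)&(W[...,2]>.03);print("disc z",np.median(W[m][:,2]))
s=state();print(s["time"],s["qvel"].round(3),s["ft_force"])
E
```

```text
96 ring z [0.0988 0.1022 0.1043] ang -2.643
disc z 0.044529449238710106
93 ring z [0.0988 0.102  0.103 ] ang -1.749
disc z 0.044544789803434584
13.25 [-0.028 -0.007 -0.022  0.015 -0.002 -0.003 -0.007] [-0.74721213  0.44618783  0.00733713]
```

Request:
jog_arm([
  [0.03,0,0,0,0,0,0],
  [0.03,0,0,0,0,0,0],
  [0.03,0,0,0,0,0,0],
  [0.03,0,0,0,0,0,0],
])

```text
time: 13.65
eef_pos: [0.4798, -0.2834, 0.2199]
tcp_rot: [-1.118, 1.345, -1.345]
ft_force: [-0.0, -1.1, -0.1]
opening: 0.03
```

```bash
python3 -c "
from cell import env
print(env.close_job())"
```

```text
the job is handed in; nothing more can be done
None
```

The table is at its next station, locked by the pin in the dark segment's notch, and I handed the job in at 13.65 s.

**What I did:** I pinched the ring and lifted it about 17 mm, then swung the table counter-clockwise to about 0.82 rad. There I lowered the pin onto the flat, opened the fingers loosely round the ring and nudged it until the pin snapped down. Then I let go and moved the arm clear.

**Last checks:**
- **Pin and angle:** The top camera puts the ring at the same height as at the start (median 98.8 mm both times). The table turned about 0.89 rad, which matches the notch I had measured beforehand at about 0.886 rad.
- **Choppers:** All three stand upright in their nests in the side and top pictures.
- **Forces:** The highest I read was about 12 N while lifting and about 7–8 N while pushing. Force between pin and notch could not be measured directly; I only read wrist force between moves.
- **Gripper:** It was clear of everything when I handed in, with wrist force near zero.

**What disagreed:**
- **Fingertips:** Both the wrist and side cameras showed them about 30 mm behind the reported TCP, where the description has them 11 mm ahead of it. I set the grasp height from the cameras instead.
- **Force reading:** One reading of about 10 N showed up in free air just after the fast retreat. It was gone at the next reading, so I put it down to the arm braking.

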